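Seat the gauge plate on the three-ball inspection stand

ROBOT

A 6-joint arm with a two-finger parallel gripper is mounted at the origin on the work surface. World frame = base frame: x ahead of the robot, y to its left, z up, the work surface at z = 0. Lengths are in m, angles in rad, forces in N, time in s.
With the tool pointing down it reaches from about 0.25 to 0.775 m from the base axis. Payload 4 kg.
Tool frame: the origin (TCP) lies at the very end of the fingers, on their centre line; the grasp point (between the pads) lies 19 mm behind it; z points along the fingers, y is the line along which they close (so a half turn about z gives the same grasp; the last joint's range is limited). The gripper opens to 94 mm and grips with 3 to 60 N. Pads are 16 mm wide; open, the fingers measure 119 mm over their backs; the gripper's body (75 mm by 177 mm) begins 78 mm behind the grasp point.
Start: joints at [1.206, 0.087, 1.371, -0, 1.684, -0.103], TCP at [0.142, 0.531, 0.206] pointing down, gripper open.
Joint ranges: [-3.1, 3.1], [-0.76, 2.03], [0.27, 2.55], [-1.08, 4.22], [0.17, 2.65], [-2.57, 2.57]. Speed limits (rad/s): [2.79, 2.79, 3.14, 3.14, 3.14, 3.14].

INTERFACE

Orientations are given as a rotation vector (axis times angle).
In Python, from cell import arm, set_gripper, planner, telemetry, eyes, order gives the robot as it stands. Calls block until the motion is done:
- arm.move_ptp(position, orientation): joint-space move of the TCP to a pose.
- arm.servo_line(position, ori=None, feed=0.15, f_stop=None): straight line of the TCP; ori=None keeps the orientation; feed is the mean speed in m/s. With f_stop (N) it stops when the force on the tool has changed by that much, and returns True; else False.
- arm.move_j(angles): joint-space move.
- set_gripper(opening, f_grip=None): finger opening in m; f_grip is the grip in N (None keeps the last); returns when the fingers have stopped.
- arm.dwell(seconds).
- planner.ik(position, orientation): joint angles nearest the present ones, or None.
- telemetry.get_state(): the state.
- eyes.capture(name): name is "scene" or "top" or "wrist"; returns a dict with "color" (384x512x3 uint8, red, green, blue), "fovy" (degrees; the focal length in pixels is half the picture's height over the tangent of half this angle, whatever the lens; pixels are square), "cx", "cy" (the principal point, pixels), "eye" and "orientation" of the camera in the world. Camera axes: x right, y down, z forward; pixel columns grow to the right and rows downward; lengths in m; the calibration is good to about 2 mm. A picture is of the moment at which its call begins. There is no depth.
A pose or a line that the arm cannot do raises arm.IKError and nothing moves.
- order.sign_off(): hands the job in; it is judged then, once.
The state is a dict: "time": time; "joint_pos": joint angles; "dq": joint speeds; "joint_efforts": joint torques, N m; "position": TCP position; "orientation": TCP orientation; "force": force on the tool from outside, world axes, zero at the start; "moment": the same for the moment, N m; "finger_gap": finger opening in m; "grasp_force": force on a finger pad.
Only numpy, scipy, OpenCV 4.12 (cv2) and the standard library are available. Lean on these libraries where they do the work, as an engineer would, in place of code of your own. Each camera call takes 0.05 s, during which the arm holds its last target. There are 200 camera calls.

TASK

Pick up the aluminium gauge plate by its grip bar and set it on the three balls of the inspection stand, its rounded nose over the stand's rounded nose. Press it down gently, without forcing it, past the two sprung side catches until they snap over its edges and it sits fully home and level on the balls, and only then let go; leave the valve, valve spring and socket standing beside them where they are.

Things in the scene. Friction and masses are not known exactly. Their poses are not given: they have to be found in the camera images.
- plate: Loose aluminium plate lying on the bench, 0.3 to 0.6 kg: slab 104 x 100 x 8 mm (x, y, z), from 10 to 18 mm above the origin, which is the centre at the bottom of its feet. Feet: three steel V-groove blocks under the slab, grooves radial, 36 mm from the centre, one towards +x, two at 120 degrees either side. A rounded nose with a flat gauge (7 mm high) sticks out at +x. z up.
- plate_grip (a point): Where to grip: on the plate's axis, 50 mm above its origin, in the upright steel grip bar on its middle, which is 14 mm thick (plate x), 44 mm long (plate y) and ends 64 mm above the plate's origin (14 mm above this point). Close the fingers along the plate's x.
- plate_nose (a point): Top of the tip of the plate's half-round nose (radius 22 mm): 78 mm from the plate's origin along its +x, 18 mm up.
- stand: Fixed stand; origin on the bench under its centre, z up, x towards its rounded nose. Green foot 150 x 190 x 14 mm (x, y, z). On it a grey lift table 120 x 188 mm, whose height IS NOT MEASURED: its top is 54 to 94 mm above the bench. It carries three 12 mm balls (36 mm from the centre, one towards +x, two at 120 degrees) and at each y end a block 44 mm high with a sprung catch.
- stand_nose (a point): Point on the stand's foot, 75 mm from its origin along its +x, 14 mm above the bench, at the end with the single ball and rounded nose. Home: the plate is centred on the stand, its axes agree with the stand's, its origin 10.5 mm above the lift table, so 64 to 105 mm above the bench: find it by feel. Balls and catches are oiled: from 4 mm off the grooves centre a released plate.
- catch_left (a joint): Catch at the stand's +y end: round steel nose, radius 7 mm, sliding along y; 0 = fully in, grows outward (m). Coming down, the plate meets both catches 18 mm above home; they resist with about 14 N in all (its weight included), are widest (0.004) at 12 to 4 mm above home, then snap over the slab and pull it home, 4 N each. Home: about 0.0017; not fully down: more; not under it: 0.
- catch_right (a joint): The same catch at the stand's -y end; grows towards -y. Plate and stand must not be pressed together hard (a push of over about 25 N marks the balls); stop pushing once the plate sits on the balls.
- spring: Bystander: steel valve spring, diameter 32 mm, 43 mm tall, standing on the bench; origin under its centre.
- socket: Bystander: steel socket, a tube of diameter 28 mm, 40 mm tall, standing; origin under its centre.
- valve: Bystander: engine valve standing on its head (diameter 38 mm), thin stem up to 100 mm; origin under its centre.
There are look-alikes about, which are no part of the job. Of the things that look like the plate, take the one that is nearest to the robot's base at the start.

How it is judged:
By the outcome, as a careful person would: the job done as asked, in the order asked, and still so for the second after the job is handed in, with the robot touching nothing.
It also fails if it takes over 58 s, if anything falls off the work surface, if the arm or the gripper's body presses on something with over 40 N, if the wrist force passes 120 N, or if a joint passes its speed limit or range.

## Working session

There is one attempt and no reset: what is moved stays moved. The work goes in short steps, each a Python script; the robot and the scene stay as the last script left them, time stands still between calls to the robot, and variables do not carry over. Pictures are saved under pics/ and viewed, at most 13 in all, crops included, and the job is handed in when it is done.

```bash
ls; mkdir -p pics; cat > h.py <<'E'
import numpy as np, cv2
from scipy.spatial.transform import Rotation as R
from cell import arm,set_gripper,planner,telemetry,eyes,order
def snap(n,f=None):
    d=eyes.capture(n); 
    np.save(f'pics/{f or n}.npy',d,allow_pickle=True)
    cv2.imwrite(f'pics/{f or n}.png',cv2.cvtColor(d['color'],cv2.COLOR_RGB2BGR)); return d
def load(f): return np.load(f'pics/{f}.npy',allow_pickle=True).item()
def rot(d):
    o=np.array(d['orientation'],float)
    return o if o.shape==(3,3) else R.from_rotvec(o).as_matrix()
def ray(d,u,v):
    f=d['color'].shape[0]/2/np.tan(np.radians(d['fovy'])/2)
    r=rot(d)@np.array([(u-d['cx'])/f,(v-d['cy'])/f,1]); return np.array(d['eye'],float),r/np.linalg.norm(r)
def onz(d,u,v,z):
    e,r=ray(d,u,v); return e+r*(z-e[2])/r[2]
def tri(*obs):
    A=np.zeros((3,3));b=np.zeros(3)
    for d,u,v in obs:
        e,r=ray(d,u,v);P=np.eye(3)-np.outer(r,r);A+=P;b+=P@e
    p=np.linalg.solve(A,b); return p,[np.linalg.norm((np.eye(3)-np.outer(ray(*o)[1],ray(*o)[1]))@(p-ray(*o)[0])) for o in obs]
def proj(d,p):
    f=d['color'].shape[0]/2/np.tan(np.radians(d['fovy'])/2)
    q=rot(d).T@(np.array(p)-np.array(d['eye'])); return np.array([d['cx']+f*q[0]/q[2],d['cy']+f*q[1]/q[2]])
E
python3 - <<'E'
from h import *
ims=[]
for n in ("scene","top","wrist"):
    d=snap(n,n+'0'); print(n,d['fovy'],d['cx'],d['cy'],d['eye'],d['orientation'])
    ims.append(cv2.imread(f'pics/{n}0.png'))
s=telemetry.get_state(); print(s['time'],s['orientation'],s['force'])
E
```

```text
pics
scene 42.59430860990158 253.03667225559013 190.53529472210604 [ 0.95630073 -0.27072895  0.90151196] [-2.40707969 -1.09592056  0.3093209 ]
top 57.219364401713705 255.20561758023624 192.40895088650794 [0.48885856 0.02940302 0.85794205] [-2.12435101  2.18808198 -0.12247946]
wrist 62.3280653919923 250.51867918074097 191.2416552346174 [0.07105579 0.55125472 0.38351485] [2.31967865 1.78172521 0.23047714]
0.15 [-4.09999735e-01 -3.11437114e+00  2.46509321e-03] [ 0.22280758 -0.32008587 -0.46207917]
```

View pics/scene0.png

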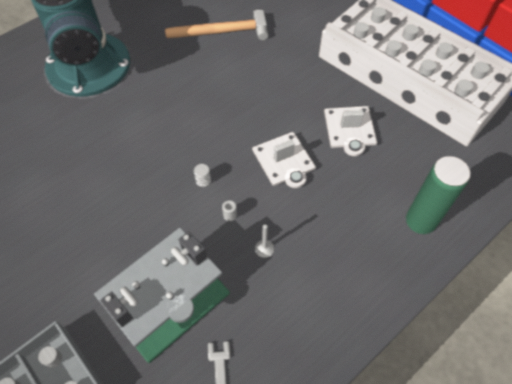

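View pics/top0.png

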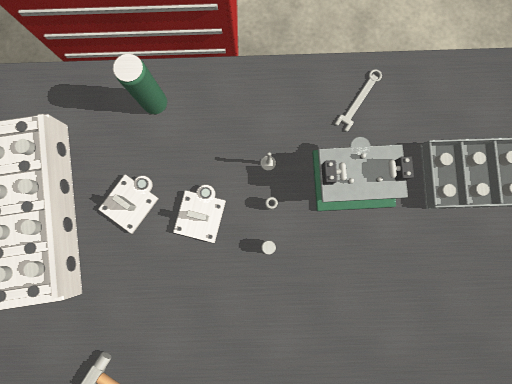

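The scene view shows two plates, at about (283,158) and (350,128). The stand is at (160,290), the socket at (202,176), the spring at (229,210) and the valve at (264,245). In the top view the plates are at (200,214) and (128,203), the stand at (362,175), the valve at (268,162), the spring at (272,203) and the socket at (269,247).

```bash
python3 - <<'E'
from h import *
t=load('top0');s=load('scene0')
for n,o in dict(A=((200,214),(283,158)),B=((128,203),(350,128)),stand=((362,175),(160,290)),valve=((268,162),(264,248)),spring=((272,203),(229,210)),socket=((269,247),(202,176))).items():
    a=onz(t,*o[0],.02);b=onz(s,*o[1],.02);print(n,a.round(3),b.round(3),np.hypot(*a[:2]).round(3))
a=cv2.imread('pics/scene0.png');b=cv2.imread('pics/top0.png')
up=lambda i,x,y,w,h:cv2.resize(i[y:y+h,x:x+w],(400,300),interpolation=cv2.INTER_CUBIC)
m=np.vstack([np.hstack([up(a,245,90,140,105),up(b,90,160,140,105)]),np.hstack([up(a,88,220,188,141),up(b,300,125,120,90)])])
cv2.imwrite('pics/m1.png',m)
E
```

```text
A [0.542 0.166 0.02 ] [0.541 0.165 0.02 ] 0.567
B [0.574 0.339 0.02 ] [0.58  0.332 0.02 ] 0.666
stand [ 0.624 -0.225  0.02 ] [ 0.608 -0.208  0.02 ] 0.664
valve [0.663 0.    0.02 ] [ 0.672 -0.006  0.02 ] 0.663
spring [ 0.563 -0.006  0.02 ] [ 0.562 -0.004  0.02 ] 0.563
socket [0.46  0.005 0.02 ] [0.462 0.005 0.02 ] 0.46
```

View pics/m1.png

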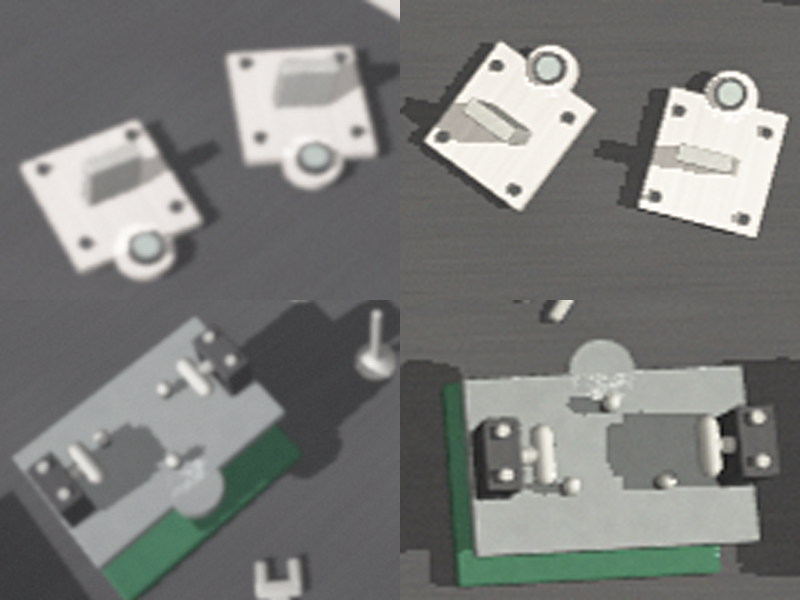

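Four candidates or parts could be confused. Plate A is at scene (283,158) / top (200,214), 0.567 m from the base. Plate B is at scene (350,128) / top (128,203), 0.666 m away. The stand's grey table is at top (362,175), and the part tray is at top (470,172). The crop shows A and B are identical, each with a grip bar and a gauge nose, so I choose A, the nearer one. The stand's nose points to +x, and the catches are at its ±y ends.

Next I take wrist views of A and the stand.

```bash
cat >> h.py <<'E'
def down(yaw): # tool z down, tool y along world direction yaw
    y=np.array([np.cos(yaw),np.sin(yaw),0]);z=np.array([0,0,-1.]);x=np.cross(y,z)
    return R.from_matrix(np.c_[x,y,z]).as_rotvec()
E
python3 - <<'E'
from h import *
t=load('top0');w=load('wrist0')
s=telemetry.get_state();T=R.from_rotvec(s['orientation']).as_matrix()
print('cam in tool',T.T@(np.array(w['eye'])-s['position']),'\n',T.T@rot(w))
# gauge vs 4 slab corners, crop scale 140/400
c=np.mean([onz(t,90+x*.35,160+y*.35,.018) for x,y in((670,87),(787,118),(757,236),(638,208))],axis=0) if 0 else np.mean([onz(t,90+(x-400)*.35,160+y*.35,.018) for x,y in((670,87),(787,118),(757,236),(638,208))],axis=0)
g=onz(t,90+330*.35,160+94*.35,.025);v=g-c;yaw=np.arctan2(v[1],v[0]);print(c,g,np.degrees(yaw))
for yy in(yaw,yaw+np.pi,0,np.pi):
  for p in([.542,.166,.2],[.542,.166,.031],[.62,-.22,.2],[.62,-.22,.31]):
    q=planner.ik(p,down(yy));print(np.degrees(yy).round(),p,None if q is None else np.round(q,2))
E
```

```text
cam in tool [ 0.07403158  0.00095773 -0.17891875] 
 [[ 6.56378919e-04 -9.66294491e-01 -2.57438394e-01]
 [ 9.99999567e-01  8.03997792e-04 -4.68150848e-04]
 [ 6.59351485e-04 -2.57437975e-01  9.66294600e-01]]
[0.53599532 0.16792207 0.018     ] [0.59174692 0.15196637 0.025     ] -15.97073410643029
-16.0 [0.542, 0.166, 0.2] [ 0.2   0.13  1.34 -0.    1.68  0.48]
-16.0 [0.542, 0.166, 0.031] [ 0.2   0.22  1.57 -0.    1.35  0.48]
-16.0 [0.62, -0.22, 0.2] [-0.43  0.33  1.09 -0.    1.72 -0.15]
-16.0 [0.62, -0.22, 0.31] [-0.43  0.35  0.86 -0.    1.94 -0.15]
164.0 [0.542, 0.166, 0.2] None
164.0 [0.542, 0.166, 0.031] None
164.0 [0.62, -0.22, 0.2] None
164.0 [0.62, -0.22, 0.31] None
0.0 [0.542, 0.166, 0.2] [ 0.2   0.13  1.34 -0.    1.68  0.2 ]
0.0 [0.542, 0.166, 0.031] [ 0.2   0.22  1.57 -0.    1.35  0.2 ]
0.0 [0.62, -0.22, 0.2] [-0.43  0.33  1.09 -0.    1.72 -0.43]
0.0 [0.62, -0.22, 0.31] [-0.43  0.35  0.86 -0.    1.94 -0.43]
180.0 [0.542, 0.166, 0.2] None
180.0 [0.542, 0.166, 0.031] None
180.0 [0.62, -0.22, 0.2] None
180.0 [0.62, -0.22, 0.31] None
```

```bash
python3 - <<'E'
from h import *
y=np.radians(-16); T=lambda:round(telemetry.get_state()['time'],2)
for f,p,o in(('p1',[.54,.146,.17],y),('p2',[.54,.066,.17],y),('s1',[.61,-.24,.27],0),('s2',[.61,-.32,.27],0)):
    arm.move_ptp(p,down(o)); arm.dwell(.15); snap('wrist',f); print(f,T())
a=[cv2.imread(f'pics/{f}.png') for f in('p1','p2','s1','s2')]
c=lambda i:cv2.resize(i,(400,300),interpolation=cv2.INTER_AREA)
cv2.imwrite('pics/m2.png',np.vstack([np.hstack([c(a[0]),c(a[1])]),np.hstack([c(a[2]),c(a[3])])]))
E
```

```text
p1 2.35
p2 2.97
s1 4.42
s2 5.03
```

View pics/m2.png

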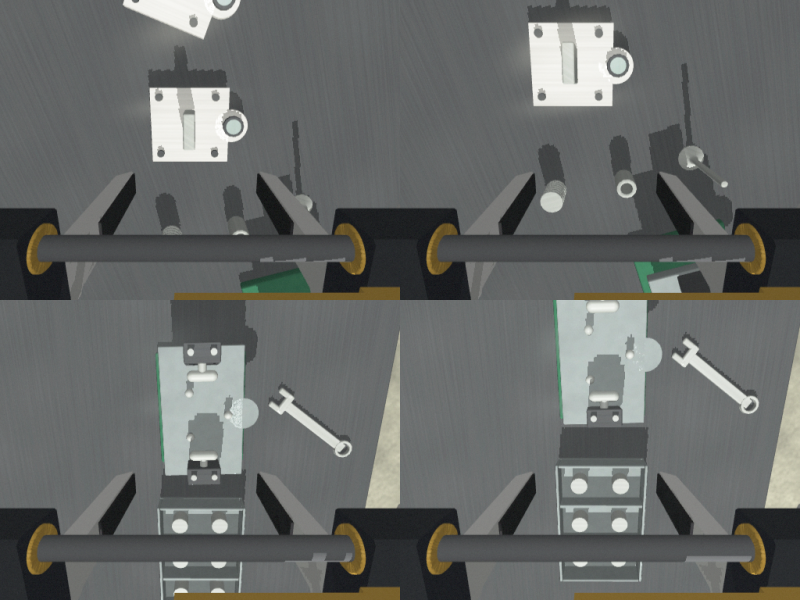

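The wrist views show plate A at about (243,160) in p1 and (217→730/800) in p2, with four corner screws and the gauge nose at right. The stand is fully visible in s1, with its table at x 200–315, y 60–225 and the nose disc at (312,145). In s2 the −y half is visible.

```bash
python3 - <<'E'
from h import *
for f in('p1','p2'):
    g=cv2.cvtColor(load(f)['color'],cv2.COLOR_RGB2GRAY)
    m=(g>200).astype(np.uint8); cs,_=cv2.findContours(m,cv2.RETR_EXTERNAL,cv2.CHAIN_APPROX_NONE)
    for c in cs:
        if cv2.contourArea(c)>3000:
            print(f,cv2.contourArea(c),cv2.boundingRect(c))
            k=np.zeros_like(m);cv2.drawContours(k,[cv2.convexHull(c)],-1,1,-1)
            h=((g<150)&(k>0)).astype(np.uint8);n,l,st,ce=cv2.connectedComponentsWithStats(h)
            for i in range(1,n):
                if st[i,4]>10: print('  dark',st[i],ce[i].round(1))
a=[cv2.imread(f'pics/{f}.png') for f in('p1','p2','s1','s2')]
up=lambda i,x,y,w,h:cv2.resize(i[y:y+h,x:x+w],(400,300),interpolation=cv2.INTER_CUBIC)
cv2.imwrite('pics/m3.png',np.vstack([np.hstack([up(a[0],180,100,160,120),up(a[1],150,10,160,120)]),np.hstack([up(a[2],150,45,240,180),up(a[3],180,0,220,165)])]))
E
```

```text
p1 7927.5 (192, 113, 125, 94)
  dark [293 114  19  32 232] [299.  132.1]
  dark [199 119   9  10  75] [202.9 123.8]
  dark [271 120  10   9  74] [275.6 123.9]
  dark [234 140  15   7  70] [241.9 143.1]
  dark [285 148  27  27 267] [297.3 160.3]
  dark [249 156   1  25  25] [249. 168.]
  dark [291 177  19  28 190] [296.6 188.8]
  dark [201 191  10  10  73] [205.6 195.8]
  dark [270 191   9  10  73] [274.1 195.6]
p1 3493.5 (158, 0, 150, 50)
  dark [169   0   9   3  23] [173.3   0.9]
  dark [272   0  29  13 181] [285.3   6.5]
  dark [243  23  10  11  91] [247.4  28.1]
  dark [261  22  31  27 266] [273.6  32. ]
p2 9761.0 (164, 30, 135, 106)
  dark [273  33  21  35 281] [279.2  52. ]
  dark [172  37  11  11  95] [176.5  41.8]
  dark [250  37  10  11  89] [254.2  41.9]
  dark [223  57   5  50 172] [224.4  83.1]
  dark [265  69  28  30 298] [277.9  83.3]
  dark [272 101  21  33 242] [278.  115.2]
  dark [176 119  11  10  84] [181.1 123.2]
  dark [250 119   9   9  69] [253.8 123.1]
```

View pics/m3.png

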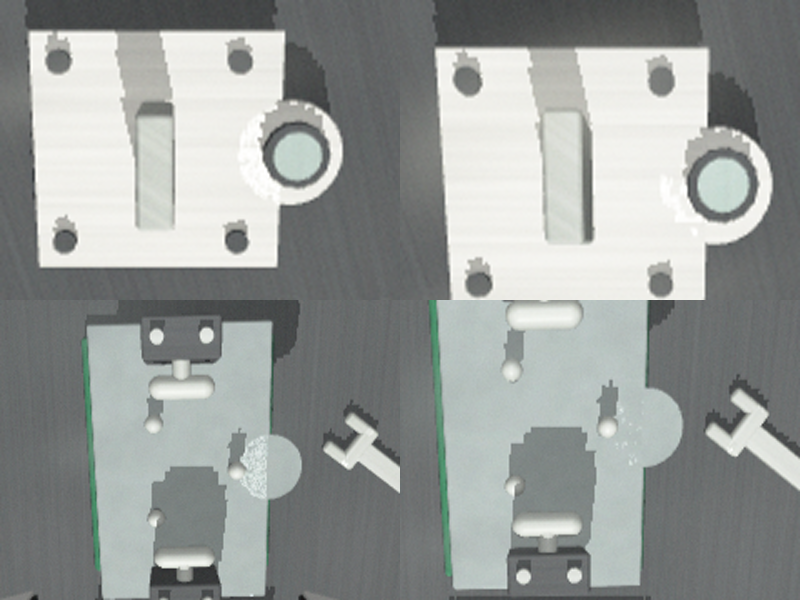

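Plate A has four screws with dark discs, its bar top and its gauge, all clear in both views. The stand's three balls are visible in s1 at about (242,120), (292,148), (243,176) and in s2 at (242,39), (294,70), (243,102), with both catch rollers beside them.

```bash
python3 - <<'E'
from h import *
p1,p2,s1,s2=map(load,('p1','p2','s1','s2')); t=load('top0');sc=load('scene0')
S1=[(202.9,123.8),(275.6,123.9),(205.6,195.8),(274.1,195.6)];S2=[(176.5,41.8),(254.2,41.9),(181.1,123.2),(253.8,123.1)]
P=[]
for a,b in zip(S1,S2):
    p,e=tri((p1,*a),(p2,*b));P.append(p);print('screw',p.round(4),np.round(e,4))
P=np.array(P);c=P.mean(0);v=P[1]+P[3]-P[0]-P[2];w=P[0]+P[1]-P[2]-P[3]
print('plate c',c.round(4),'yaw',np.degrees([np.arctan2(v[1],v[0]),np.arctan2(-w[0],w[1])]))
k1=lambda x,y:(180+x*.4,100+y*.4);k2=lambda x,y:(150+(x-400)*.4,10+y*.4)
bar=[tri((p1,*k1(*a)),(p2,*k2(*b)))[0] for a,b in(((137,115),(544,112)),((173,115),(582,112)),((137,229),(547,243)),((173,229),(584,243)))]
print('bar',np.round(bar,4),np.mean(bar,0).round(4))
g=tri((p1,*k1(297,156)),(p2,*k2(722,183)))[0];print('gauge',g,np.degrees(np.arctan2(*(g-c)[1::-1])),np.linalg.norm((g-c)[:2]))
j1=lambda x,y:(150+x*.6,45+(y-300)*.6);j2=lambda x,y:(180+(x-400)*.55,(y-300)*.55)
B=[]
for a,b in(((237,471),(608,428)),((153,425),(512,371)),((155,518),(514,486))):
    p,e=tri((s1,*j1(*a)),(s2,*j2(*b)));B.append(p);print('ball',p.round(4),np.round(e,4))
B=np.array(B);c=B.mean(0);m=B[0]-c;l=B[1]-B[2];print('stand c',c.round(4),np.degrees([np.arctan2(m[1],m[0]),np.arctan2(-l[0],l[1])]))
for n,a,b in(('BR',(266,598),(640,585)),('rollL',(185,558),(548,525)),('rollU',(182,386),(544,314)),('disc tip',(302,467),(683,427))):
    p,e=tri((s1,*j1(*a)),(s2,*j2(*b)));print(n,p.round(4),np.round(e,4))
z=c[2]-.006
A=[onz(s1,*j1(*q),z) for q in((88,323),(272,321),(266,598),(106,598))];print('table corners',np.round(A,4),'mean',np.mean(A,0).round(4))
for q in B: print('proj top/scene',proj(t,q).round(1),proj(sc,q).round(1))
E
```

```text
screw [0.5099 0.2165 0.0193] [0.0001 0.0001]
screw [0.5812 0.1962 0.019 ] [0. 0.]
screw [0.4891 0.1433 0.019 ] [0. 0.]
screw [0.5603 0.1231 0.0185] [0. 0.]
plate c [0.5351 0.1698 0.0189] yaw [-15.87982273 -15.91274262]
bar [[0.5381 0.1902 0.0602]
 [0.5505 0.1867 0.0605]
 [0.5259 0.1492 0.0602]
 [0.5387 0.1456 0.0608]] [0.5383 0.1679 0.0604]
gauge [0.5935324  0.15307049 0.02813613] -15.950730899462771 0.06078461329978062
ball [ 0.657  -0.2065  0.097 ] [0.0001 0.0001]
ball [ 0.6018 -0.1768  0.098 ] [0.0003 0.0003]
ball [ 0.6027 -0.2387  0.0963] [0.0002 0.0002]
stand c [ 0.6205 -0.2074  0.0971] [1.29013587 0.86988615]
BR [ 0.6813 -0.2978  0.0927] [0.0004 0.0004]
rollL [ 0.6224 -0.26    0.1203] [0.0001 0.0001]
rollU [ 0.6194 -0.1531  0.1161] [0.0002 0.0002]
disc tip [ 0.7024 -0.2049  0.0875] [0.0001 0.0001]
table corners [[ 0.5607 -0.1145  0.0911]
 [ 0.6765 -0.113   0.0911]
 [ 0.6821 -0.2984  0.0911]
 [ 0.567  -0.2987  0.0911]] mean [ 0.6215 -0.2061  0.0911]
proj top/scene [363.  154.7] [169.7 295.5]
proj top/scene [351.2 179.9] [164.8 261.4]
proj top/scene [379.3 178.7] [135.8 284.4]
```

```bash
python3 - <<'E'
from h import *
p1,p2,s1,s2=map(load,('p1','p2','s1','s2')); t=load('top0');sc=load('scene0')
k1=lambda x,y:(180+x*.4,100+y*.4);k2=lambda x,y:(150+(x-400)*.4,10+y*.4)
a=np.mean([onz(p1,*k1(*q),.018) for q in((28,31),(284,31),(40,267),(277,267))],0)
b=np.mean([onz(d,*k(*q),.064) for d,k,Q in((p1,k1,((137,115),(173,115),(137,229),(173,229))),(p2,k2,((544,112),(582,112),(547,243),(584,243)))) for q in Q],0)
print('slab',a,'bar',b)
j1=lambda x,y:(150+x*.6,45+(y-300)*.6);j2=lambda x,y:(180+(x-400)*.55,(y-300)*.55)
jt=lambda x,y:(300+(x-400)*.3,125+(y-300)*.3);js=lambda x,y:(88+x*.47,220+(y-300)*.47)
B=[]
for q in(((237,471),(608,428),(611,401),(172,460)),((153,425),(512,371),(571,485),(163,390)),((155,518),(514,486),(665,481),(100,437))):
    p,e=tri(*[(d,*k(*x)) for d,k,x in zip((s1,s2,t,sc),(j1,j2,jt,js),q)]);B.append(p);print('ball',p.round(4),np.round(e,4))
B=np.array(B);c=B.mean(0);m=B[0]-c;l=B[1]-B[2];print('stand c',c.round(4),np.degrees([np.arctan2(m[1],m[0]),np.arctan2(-l[0],l[1])]))
g=.6*a[:2]+.4*b[:2];assert np.linalg.norm(a[:2]-b[:2])<.004;print('grasp at',g)
y=np.radians(-15.9)
arm.move_ptp([*g,.13],down(y)); 
print('stop',arm.servo_line([*g,.031],feed=.08,f_stop=12)); f0=telemetry.get_state()['force']
set_gripper(.010,50); s=telemetry.get_state();print(s['finger_gap'],s['grasp_force'],s['force']-np.array(f0))
arm.servo_line([*g,.07],feed=.06);arm.dwell(.2);s=telemetry.get_state();print(s['time'],s['finger_gap'],s['grasp_force'],s['force'],s['moment'],s['position'])
snap('wrist','w3');snap('scene','sc3')
cv2.imwrite('pics/m4.png',np.hstack([cv2.resize(cv2.imread(f'pics/{f}.png'),(400,300)) for f in('w3','sc3')]))
E
```

```text
slab [0.53825992 0.16808968 0.018     ] bar [0.53856962 0.16804316 0.064     ]
ball [ 0.6563 -0.2068  0.098 ] [0.0008 0.0005 0.0008 0.0007]
ball [ 0.6015 -0.1772  0.0953] [0.0002 0.001  0.0009 0.0006]
ball [ 0.6022 -0.2391  0.0959] [0.0005 0.0008 0.0007 0.0008]
stand c [ 0.62   -0.2077  0.0964] [1.39039485 0.6264044 ]
grasp at [0.5383838  0.16807107]
stop False
0.013137901980647243 50.000279545784 [-1.39872749  0.41113477  0.94175944]
10.475 0.01374616659947582 49.99842345714569 [-0.4453649   0.29523935 -4.17152696] [-0.08158337  0.12035787 -0.04237972] [0.53797333 0.1679898  0.06936439]
```

View pics/m4.png

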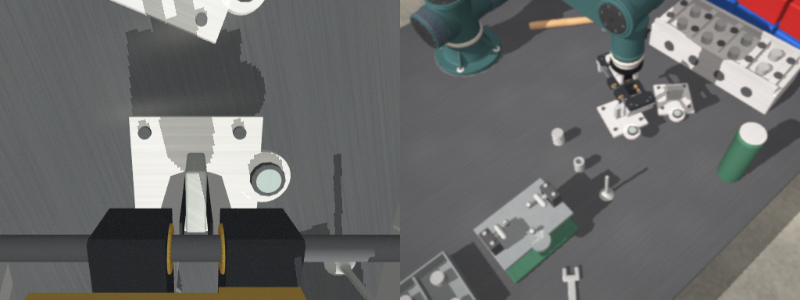

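Plate A is held by its bar and clear of the bench. Its weight is about 3.8 N, and the far slab corners are at w3 (131,118)/(262,118) of the halved view. Next I check the in-hand offset and carry it over the stand.

```bash
python3 - <<'E'
from h import *
w=load('w3');s=telemetry.get_state();p=np.array(s['position']);T=R.from_rotvec(s['orientation']).as_matrix()
A=[T.T@(onz(w,u/.78125,v/.78125,p[2]-.031+.018)-p) for u,v in((131,118),(262,118))];print('corners in tool (expect x .05,y -+.052)',np.round(A,4))
y=np.radians(1.2);c=[.6203,-.2072]
arm.servo_line([p[0],p[1],.24],feed=.25)
arm.move_ptp([*c,.24],down(y));arm.servo_line([*c,.172],feed=.1);arm.dwell(.2)
s=telemetry.get_state();print(s['time'],s['position'],s['orientation'],down(y),s['force'],s['moment'],s['finger_gap'])
snap('scene','sc4');snap('top','t4');snap('wrist','w4')
a,b=cv2.imread('pics/sc4.png'),cv2.imread('pics/t4.png');W=cv2.imread('pics/w4.png')
up=lambda i,x,y,w,h:cv2.resize(i[y:y+h,x:x+w],(400,300),interpolation=cv2.INTER_CUBIC)
cv2.imwrite('pics/m5.png',np.vstack([np.hstack([up(a,88,200,188,141),up(b,300,125,120,90)]),np.hstack([up(W,0,0,512,384),up(W,140,80,240,180)])]))
E
```

```text
corners in tool (expect x .05,y -+.052) [[ 0.0496 -0.0496  0.013 ]
 [ 0.0496  0.0518  0.0129]]
13.875 [ 0.62079218 -0.20744075  0.17324103] [2.19669074e+00 2.24313475e+00 1.20660007e-03] [2.19805721 2.24458212 0.        ] [-0.0931951  -0.05564041 -4.86051012] [-0.11930194  0.12358918  0.00197319] 0.013611939142972991
```

View pics/m5.png

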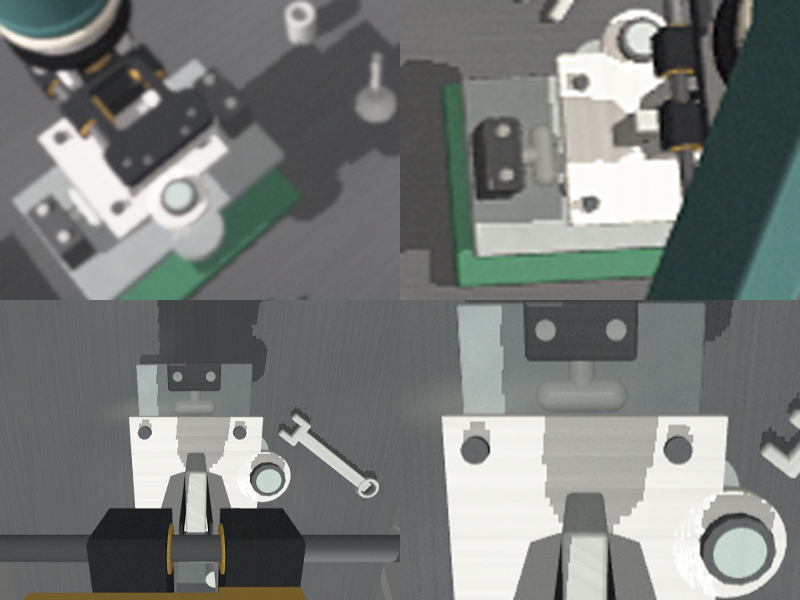

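The plate is over the stand, aligned, with its nose over the stand nose. The catch rollers are visible beyond its ±y edges at w4 crop (582,395), and there is no contact. I now descend by feel.

```bash
cat > d.py <<'E'
from h import *
import sys
z,zend,st,lim,up=map(float,sys.argv[1:6])
c=[.6203,-.2072];base=-4.5
low=False
while z>zend+1e-6:
    z-=st; hit=arm.servo_line([*c,z],feed=.02,f_stop=8);arm.dwell(.05);s=telemetry.get_state();f=s['force'][2]-base
    print(f"{z:.4f} {s['position'][2]:.4f} t{s['time']:.1f} f{f:.1f} xy {np.round(s['force'][:2],1)} m{np.round(s['moment'],2)} g{s['finger_gap']:.4f} {'HIT' if hit else ''}")
    if f<-2: low=True
    if f>lim or (low and f>up): print('STOP');break
E
python3 d.py .170 .140 .001 15 2
```

```text
0.1690 0.1687 t14.4 f0.3 xy [0. 0.] m[-0.09  0.11 -0.08] g0.0136 
0.1680 0.1680 t14.7 f-0.5 xy [0.6 0.7] m[-0.05  0.08  0.05] g0.0135 
0.1670 0.1670 t15.0 f0.8 xy [-0.   0.7] m[-0.09  0.08  0.03] g0.0136 
0.1660 0.1659 t15.3 f0.7 xy [1.3 0.1] m[-0.07  0.06 -0.03] g0.0138 
0.1650 0.1649 t15.6 f0.8 xy [-0.4  0.1] m[-0.13  0.06 -0.09] g0.0139 
0.1640 0.1639 t15.9 f0.2 xy [ 0.3 -1. ] m[-0.04  0.08  0.  ] g0.0134 
0.1630 0.1629 t16.2 f0.2 xy [ 0.7 -0.3] m[-0.07  0.05  0.05] g0.0139 
0.1620 0.1619 t16.5 f-0.1 xy [0.6 0.1] m[-0.06  0.16  0.02] g0.0134 
0.1610 0.1609 t16.8 f0.2 xy [0.4 0.6] m[-0.04  0.05  0.  ] g0.0135 
0.1600 0.1599 t17.1 f-0.6 xy [-0.3 -0.2] m[-0.12  0.14  0.02] g0.0137 
0.1590 0.1589 t17.4 f0.5 xy [ 0.3 -0.1] m[-0.03  0.1  -0.09] g0.0134 
0.1580 0.1579 t17.7 f0.0 xy [-0.4 -0.7] m[-0.12  0.06 -0.  ] g0.0136 
0.1570 0.1569 t18.0 f0.1 xy [ 0.8 -0.5] m[-0.08  0.1  -0.04] g0.0135 
0.1560 0.1559 t18.3 f-0.2 xy [-0.2 -0.4] m[-0.07  0.07 -0.04] g0.0139 
0.1550 0.1549 t18.6 f-0.2 xy [-0.7  0.4] m[-0.07  0.14 -0.02] g0.0137 
0.1540 0.1539 t18.9 f0.2 xy [ 0.6 -0.2] m[-0.03  0.16 -0.
[... 277 characters left out ...]
] g0.0136 
0.1490 0.1485 t20.4 f0.4 xy [0.2 0.8] m[ 0.23 -0.08 -0.07] g0.0136 
0.1480 0.1475 t20.7 f-1.8 xy [0.7 1.3] m[ 0.26 -0.04  0.  ] g0.0135 
0.1470 0.1467 t21.0 f-0.4 xy [-0.4  0.3] m[ 0.24 -0.    0.03] g0.0134 
0.1460 0.1458 t21.3 f0.1 xy [-0.3  0.9] m[ 0.19 -0.01 -0.04] g0.0136 
0.1450 0.1451 t21.6 f0.1 xy [-0.1  1. ] m[ 0.17  0.04 -0.02] g0.0135 
0.1440 0.1448 t21.9 f3.8 xy [-1.   2.2] m[ 0.26  0.17 -0.05] g0.0135 
0.1430 0.1444 t22.2 f8.6 xy [-0.6  2.1] m[0.28 0.34 0.01] g0.0139 
0.1420 0.1437 t22.5 f9.3 xy [-0.9  1.5] m[0.32 0.29 0.03] g0.0139 
0.1410 0.1431 t22.8 f10.0 xy [-0.3  2.3] m[ 0.31  0.22 -0.02] g0.0138 
0.1400 0.1409 t23.1 f6.8 xy [0.7 2.3] m[ 0.29 -0.14  0.02] g0.0136
```

The force pattern is odd: 2 N and a moment about +x at 0.153, then 10 N at 0.144. I look before going on.

```bash
python3 - <<'E'
from h import *
snap('scene','sc5');snap('top','t5');snap('wrist','w5')
a,b=cv2.imread('pics/sc5.png'),cv2.imread('pics/t5.png');W=cv2.imread('pics/w5.png')
up=lambda i,x,y,w,h:cv2.resize(i[y:y+h,x:x+w],(400,300),interpolation=cv2.INTER_CUBIC)
cv2.imwrite('pics/m6.png',np.vstack([np.hstack([up(a,88,220,188,141),up(b,300,125,120,90)]),np.hstack([up(cv2.imread('pics/w4.png'),140,80,240,180),up(W,140,80,240,180)])]))
E
```

```text
(no output)
```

View pics/m6.png

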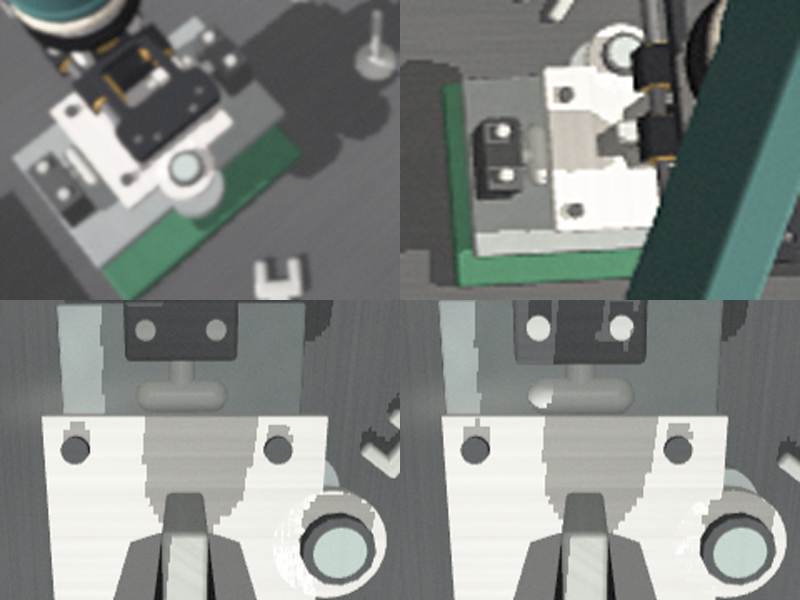

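The plate has not moved in the hand. I now measure both rollers' outward shift numerically.

```bash
python3 - <<'E'
from h import *
for f,u,v in(('w4',249.2,138),('w5',249.2,137)):
    d=load(f); print(f,d['eye'],[onz(d,u,v,z).round(4) for z in(.118,.122)])
    k=(u-140)
# slab far edge & roller edges: intensity profile along columns at roller
for f in('w4','w5'):
    g=cv2.cvtColor(load(f)['color'],cv2.COLOR_RGB2GRAY);print(f,g[100:160,252].tolist())
s=telemetry.get_state();print(s['position'],s['force'],s['moment'])
for f,q in(('sc4',None),('sc5',None),('scene0',None)):
    g=cv2.cvtColor(load(f)['color'],cv2.COLOR_RGB2GRAY)
# template shift of -y roller in the scene view
a=cv2.cvtColor(load('scene0')['color'],cv2.COLOR_RGB2GRAY);p=proj(load('scene0'),[.6224,-.260,.120]);q=proj(load('scene0'),[.6224,-.264,.120]);print(p,q)
i=lambda f:cv2.resize(cv2.imread(f'pics/{f}.png')[275:340,95:155],(390,422),interpolation=cv2.INTER_CUBIC)
cv2.imwrite('pics/m7.png',np.hstack([i('sc4'),i('sc5')]))
E
```

```text
w4 [ 0.61956157 -0.13191355  0.35180196] [array([ 0.6195, -0.1541,  0.118 ]), array([ 0.6195, -0.1537,  0.122 ])]
w5 [ 0.61970048 -0.13180661  0.31883004] [array([ 0.6195, -0.1501,  0.118 ]), array([ 0.6195, -0.1498,  0.122 ])]
w4 [72, 71, 72, 71, 74, 73, 65, 73, 72, 71, 72, 73, 73, 72, 68, 66, 92, 135, 135, 134, 137, 134, 134, 135, 134, 134, 136, 134, 136, 136, 140, 138, 139, 144, 145, 149, 153, 153, 149, 146, 143, 140, 134, 128, 125, 115, 109, 112, 122, 133, 163, 176, 171, 173, 177, 176, 175, 178, 180, 176]
w5 [71, 72, 74, 73, 72, 72, 75, 69, 67, 69, 73, 73, 74, 74, 73, 69, 67, 67, 97, 138, 135, 136, 141, 133, 136, 138, 139, 138, 139, 138, 138, 145, 141, 143, 151, 155, 153, 151, 150, 146, 144, 146, 142, 132, 127, 125, 116, 109, 110, 131, 163, 172, 176, 177, 174, 174, 174, 177, 177, 178]
[ 0.62034312 -0.20710683  0.13916047] [ 2.21289017  1.27197363 -1.67135111] [ 0.22545222 -0.21939391  0.04407842]
[128.61014053 296.3142546 ] [126.55999211 297.87460536]
```

View pics/m7.png

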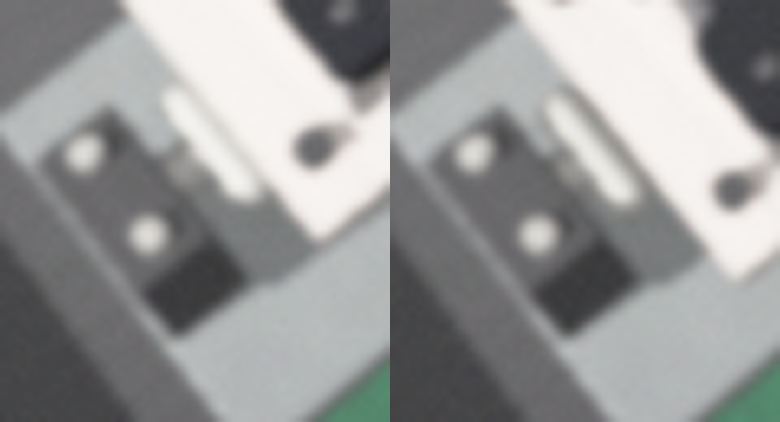

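Both rollers have moved outward: left by about 4.0 mm, and right by about 2.5–4 mm in the scene crop ((212,145) → (203,150)). Both catches are therefore riding on the slab edges and the force is falling again. I continue gently, nudged 0.7 mm towards +y.

```bash
sed -i 's/-.2072/-.2065/' d.py; python3 d.py .140 .122 .0007 12 1.5
```

```text
0.1393 0.1373 t23.5 f-1.3 xy [2.4 0.2] m[-0.05 -0.23  0.08] g0.0137 
0.1386 0.1374 t23.8 f-2.1 xy [0.  0.2] m[-0.13  0.05  0.02] g0.0138 
0.1379 0.1375 t24.1 f-1.6 xy [-1.4 -0.7] m[-0.19  0.4   0.08] g0.0136 
0.1372 0.1373 t24.4 f0.1 xy [-2.5  0.2] m[-0.07  0.56 -0.01] g0.0138 
0.1365 0.1369 t24.7 f1.2 xy [-2.2 -0.5] m[-0.14  0.53  0.02] g0.0136 
0.1358 0.1363 t25.0 f1.8 xy [-1.5  0.1] m[-0.12  0.19  0.03] g0.0140 
STOP
```

```bash
python3 - <<'E'
from h import *
s=telemetry.get_state();print(s['position'],s['force'],s['time'])
d=snap('wrist','w6');g=cv2.cvtColor(d['color'],cv2.COLOR_RGB2GRAY);print(g[100:160,252].tolist())
for v in(134,136,138,140): print(v,onz(d,249.2,v,.118).round(4))
E
python3 d.py .1358 .122 .0007 10 99
```

```text
[ 0.62086277 -0.2065326   0.13629825] [-1.48643738  0.05649186 -2.65174034] 25.025
[71, 73, 72, 71, 72, 73, 73, 73, 75, 70, 70, 70, 70, 74, 76, 73, 72, 70, 69, 90, 135, 136, 137, 137, 135, 135, 137, 137, 138, 138, 139, 138, 143, 143, 145, 151, 158, 152, 150, 145, 148, 145, 140, 137, 130, 123, 118, 112, 104, 124, 166, 176, 174, 178, 175, 174, 175, 179, 175, 179]
134 [ 0.6197 -0.1474  0.118 ]
136 [ 0.6197 -0.1486  0.118 ]
138 [ 0.6198 -0.1498  0.118 ]
140 [ 0.6198 -0.1511  0.118 ]
0.1351 0.1353 t25.4 f2.1 xy [1.4 1.2] m[-0.11 -0.15  0.01] g0.0138 
0.1344 0.1343 t25.7 f1.7 xy [ 1.9 -0.7] m[-0.17 -0.25  0.03] g0.0139 
0.1337 0.1336 t26.0 f2.4 xy [ 1.6 -0.2] m[-0.13 -0.24  0.03] g0.0137 
0.1330 0.1328 t26.3 f1.0 xy [0.7 0. ] m[-0.16 -0.04  0.02] g0.0139 
0.1323 0.1322 t26.6 f1.5 xy [ 0.8 -0.7] m[-0.05  0.1   0.01] g0.0138 
0.1316 0.1311 t26.9 f-0.1 xy [ 1.  -0.3] m[-0.19 -0.01 -0.  ] g0.0137 
0.1309 0.1300 t27.2 f-2.2 xy [ 1.1 -1.2] m[-0.18 -0.08  0.02] g0.0135 
0.1302 0.1293 t27.5 f-4.3 xy [ 0.2 -0.8] m[-0.22 -0.05  0.03] g0.0137 
0.1295 0.1288 t27.8 f-5.5 xy [ 0.1 -1.1] m[-0.19  0.06  0.03] g0.0141 
0.1288 0.1284 t28.1 f-5.4 xy [-0.3 -0.3] m[-0.21  0.11 -0.02] g0.0136 
0.1281 0.1278 t28.4 f-5.5 xy [-0.3 -1.1] m[-0.15  0.2  -0.04] g0.0136 
0.1274 0.1276 t28.7 f-4.0 xy [-1.1 -1.3] m[-0.2   0.5   0.08] g0.0137 
0.1267 0.1273 t29.0 f-0.6 xy [-3.8 -0.8] m[-0.14  0.99  0.04] g0.0140 
0.1260 0.1272 t29.3 f2.8 xy [-5.3 -0.5] m[-0.03  1.36  0.06] g0.0138 
0.1253 0.1271 t29.6 f3.2 xy [-6.6 -0.3] m[0.03 1.55 0.04] g0.0135 
0.1246 0.1271 t29.9 f6.0 xy [-5.8 -0.1] m[-0.    1.72  0.14] g0.0133 
0.1239 0.1270 t30.2 f8.1 xy [-6.6  1. ] m[0.08 1.87 0.13] g0.0138 
0.1232 0.1270 t30.5 f9.5 xy [-8.5  1.1] m[0.17 2.02 0.11] g0.0140 
0.1225 0.1269 t30.8 f10.9 xy [-8.4  1. ] m[ 0.23  2.2  -0.  ] g0.0140 
STOP
```

The plate has snapped in and seated firmly at TCP z ≈ 0.127. I relieve the push and the side force, then check the seat.

```bash
python3 - <<'E'
from h import *
for c in([.6203,-.2065,.1267],[.6193,-.2067,.1267]):
    arm.servo_line(c,feed=.02);arm.dwell(.2);s=telemetry.get_state();print(s['time'],s['position'].round(4) if hasattr(s['position'],'round') else s['position'],np.round(s['force'],2),np.round(s['moment'],2))
d=snap('wrist','w7');snap('scene','sc7');snap('top','t7')
W=cv2.imread('pics/w7.png');a=cv2.imread('pics/sc7.png')
cv2.imwrite('pics/m8.png',np.hstack([cv2.resize(W[80:230,140:340],(400,300),interpolation=cv2.INTER_CUBIC),cv2.resize(a[215:356,88:276],(400,300),interpolation=cv2.INTER_CUBIC)]))
E
```

```text
31.3333 [ 0.6198 -0.2066  0.1271] [-5.72 -1.4  -2.93] [-0.07  1.39  0.1 ]
31.7833 [ 0.6197 -0.2066  0.1271] [-3.09  0.3  -2.59] [-0.01  0.87  0.06]
```

View pics/m8.png

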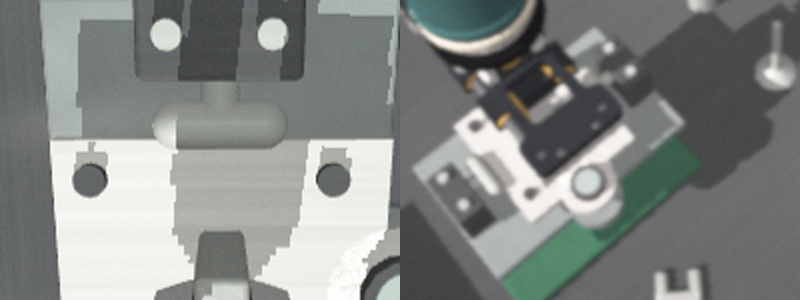

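The left roller now laps over the slab's edge at crop (220,128), and the right one laps over the other edge at (485,175). Both catches have snapped over, so I release, retract and check.

```bash
python3 - <<'E'
from h import *
arm.servo_line([.6183,-.2065,.1268],feed=.02);arm.dwell(.1);s=telemetry.get_state();print(np.round(s['force'],2),s['position'])
set_gripper(.05);s=telemetry.get_state();print(s['finger_gap'],s['force'])
p=s['position'];print(arm.servo_line([p[0],p[1],.27],feed=.12,f_stop=8))
arm.move_ptp([.60,-.24,.27],down(0));arm.dwell(.15);d=snap('wrist','w8')
snap('top','t8');snap('scene','sc8');print(telemetry.get_state()['time'])
g=cv2.cvtColor(d['color'],cv2.COLOR_RGB2GRAY)
W,a=cv2.imread('pics/w8.png'),cv2.imread('pics/sc8.png')
cv2.imwrite('pics/m9.png',np.hstack([cv2.resize(W[45:225,150:390],(400,300),interpolation=cv2.INTER_CUBIC),cv2.resize(a[205:346,88:276],(400,300),interpolation=cv2.INTER_CUBIC)]))
E
```

```text
[ 1.47  0.13 -5.09] [ 0.6192858  -0.20659399  0.12698216]
0.049813386643185 [0.90591973 0.71420263 0.39029966]
False
34.9333
```

View pics/m9.png

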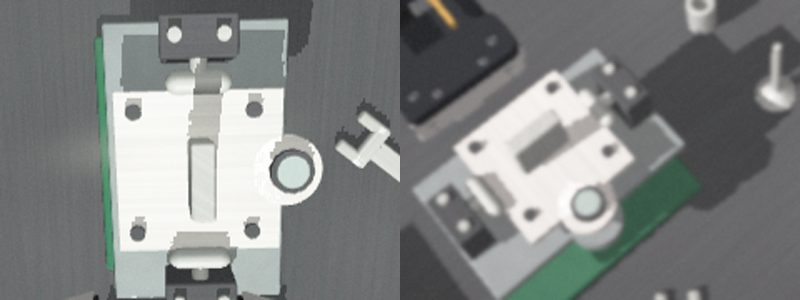

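The released plate sits between the catches. Both rollers lap its edges at crop (198,82) and (199,257), and the bystanders are undisturbed. I make one numeric level check from two wrist views.

```bash
python3 - <<'E'
from h import *
arm.move_ptp([.60,-.30,.27],down(0));arm.dwell(.15);e=snap('wrist','w9');d=load('w8')
def dark(d):
    g=cv2.cvtColor(d['color'],cv2.COLOR_RGB2GRAY);m=(g>200).astype(np.uint8)
    c=max(cv2.findContours(m,cv2.RETR_EXTERNAL,cv2.CHAIN_APPROX_NONE)[0],key=cv2.contourArea)
    k=np.zeros_like(m);cv2.drawContours(k,[cv2.convexHull(c)],-1,1,-1)
    n,l,st,ce=cv2.connectedComponentsWithStats(((g<130)&(k>0)).astype(np.uint8))
    P=[ce[i] for i in range(1,n) if 35<st[i,4]<130 and .7<st[i,2]/st[i,3]<1.4];return np.array(P)
a,b=dark(d),dark(e);print(a.round(1).tolist(),b.round(1).tolist())
Q=[]
for u in a:
    r=[(*tri((d,*u),(e,*v)),) for v in b]
    r=[p for p,er in r if max(er)<.002 and .08<p[2]<.14]
    for p in r:print(p.round(4))
    Q+=r
t0,t8=load('top0')['color'].astype(int),load('t8')['color'].astype(int)
for n,x,y in(('valve',268,162),('spring',272,203),('socket',269,247)):print(n,np.abs(t0-t8)[y-7:y+8,x-7:x+8].mean().round(1))
if len(Q)==4:
    Q=np.array(Q);A=np.c_[Q[:,:2]-Q[:,:2].mean(0),np.ones(4)];s=np.linalg.lstsq(A,Q[:,2],rcond=None)[0];print('slopes deg',np.degrees(s[:2]),'z',s[2])
E
```

```text
[[302.0, 110.0], [229.2, 111.8], [300.8, 182.6], [232.3, 184.3]] [[304.4, 46.8], [302.8, 126.2], [231.2, 128.1]]
[ 0.6534 -0.1672  0.1145]
[ 0.6552 -0.2431  0.1154]
[ 0.5812 -0.2451  0.115 ]
valve 5.0
spring 4.4
socket 4.9
```

The three matched screws are level at 114.5, 115.4 and 115.0 mm. That matches home from the feel, and the bystanders are unchanged, so I hand in.

```bash
python3 -c "
from h import *
print(order.sign_off(), telemetry.get_state()['time'])"
```

```text
the job is handed in; nothing more can be done
the job is handed in; nothing more can be done
```

The gauge plate is on the three balls, level to within the 1 mm I could measure, with both catches snapped over its edges; I released it only after that, left the valve, spring and socket where they were, and handed the job in after about 36 s of robot time.

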